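# Knock down the mould frame's locking pins

### The job

With the wooden mallet, knock both sprung steel locking pins of the plaster mould's frame fully down onto their collars; touch the pins only with the mallet, and do not hit the plaster. Then put the mallet down on the free part of the wooden tool board, standing on its striking face, parallel to the two wooden tools there and with its handle pointing the same way as theirs. Leave everything else where it is.

Things in the scene. Friction and masses are not known exactly. Their poses are not given: they have to be found in the camera images.
- mallet: Wooden mallet, about 420 g, standing on its striking face, handle level. Dark block head 60 (x) by 64 (y) by 66 mm high; pale flat-sided handle 24 mm wide (y), 28 mm high, from the head along -x to 141 mm from the head's middle, its centre line 33 mm above the face. Origin: centre of the head's underside, the striking face; no need to turn it over.
- mallet_grip (a point): Point inside the mallet's handle, on its centre line, 55 mm from the head's middle (25 mm from the head), 33 mm above the striking face; axes as the mallet's. A good place to grip from above, fingers closing along y.
- mallet_butt (a point): End of the mallet's handle, on its centre line.
- frame: Dark steel holding frame, fixed to the bench, 130 mm (x) by 220 mm (y), its two end rails (at y = +-90 mm) 45 mm high. Origin: centre of its underside. It carries the plaster mould in the middle and one locking pin on each end rail.
- mould: White plaster mould in the frame between the end rails, 110 mm (x) by 140 mm (y), 39 mm high, with a relief. Origin: centre of its underside, that of the frame. Fragile: not to be hit.
- head_a: Round steel head of locking pin a (on the frame's +y end rail), 28 mm across, 10 mm thick. Origin: centre of its top face, which is 81 mm above the bench when the pin is fully up and 61 mm when fully down.
- head_b: The same for locking pin b, on the frame's -y end rail.
- pin_a (a joint): Travel of locking pin a downwards in m: 0 fully up, 0.020 fully down, its head on the 6 mm collar on the rail. About 10 N moves it; its tight sleeve holds it where it is driven.
- pin_b (a joint): The same for locking pin b.
- board: Wooden tool board, fixed to the bench, 190 mm (x) by 210 mm (y), 12 mm thick. Origin: centre of its underside. Two wooden tools lie on its +y half, along its x, handles to -x; the -y half (y from -105 to 0 mm) is free.
- paddle: Loose wooden tool on the board, 170 mm long, 12 mm high, blade 36 mm wide at its +x end, handle 16 mm wide to -x. Origin: underside, 85 mm from the handle's end.
- rib: Loose wooden tool on the board like the paddle, blade 26 mm wide.
- bowl: Loose white bowl, 130 mm across, 55 mm high. Origin: centre of its underside.
- jar: Loose brown jar, 68 mm across, 65 mm high. Origin: centre of its underside.
- roller: Loose wooden rolling pin lying along its x, 250 mm long over its handles, 44 mm thick. Origin: underside, middle.
- tiles: Loose stack of fired tiles, 130 by 130 by 45 mm. Origin: centre of its underside.
- sample: Loose single fired tile, 110 by 110 by 14 mm. Origin: centre of its underside.
Not all that is in view belongs to the job. Of the things like the mallet, leave any that is pink; of the rest the smaller one is meant.

How it is judged:
On the way, in this order (a step that is already met when the one before it is completed fails the run):
1. one locking pin is fully down (value of joint any of pin_a, pin_b above 0.0172 m), for 0.1 s.
2. both locking pins are fully down (value of joint each of pin_a, pin_b above 0.0172 m), for 0.1 s.
At the end, for the whole second after the job is handed in: Both pin joints above 0.0172. The mallet rests on its face on the board (board frame: head x -20 to 85 mm, y -95 to 0 mm, underside 8 to 16 mm up), upright within 0.1 rad, handle end at x below -40 mm, within 0.2 rad of parallel to the board's x, slower than 20 mm/s (all of step 2 and x of mallet in the frame of board between -0.02 and 0.085 m and y of mallet in the frame of board between -0.095 and 0 m and z of mallet in the frame of board between 0.008 and 0.016 m and x of mallet_butt in the frame of board below -0.04 m and angle between the x axis of mallet and the x axis of board, either way round below 0.2 rad and angle between mallet's own z axis and vertical below 0.1 rad and linear speed of mallet below 0.02 m/s); the robot touches nothing.
It fails at once if the robot itself touches locking pin a (over 1 N): only the mallet may (contact force between any of the fingers, the arm and head_a above 1 N).
It fails at once if the robot itself touches locking pin b (over 1 N): only the mallet may (contact force between any of the fingers, the arm and head_b above 1 N).
It fails at once if the plaster mould is hit (over 3 N) by the mallet or the robot (contact force between any of mallet, the fingers, the arm and mould above 3 N).
It fails at once if a wooden tool, the bowl, jar, rolling pin, stack of tiles or single tile is moved by more than 20 mm (distance of any of paddle, rib, bowl, jar, roller, tiles, sample from where it was at the start of the episode above 0.02 m).
It also fails if it takes over 45 s, if anything falls off the work surface, if the arm or the gripper's body presses on something with over 40 N, if the wrist force passes 120 N, or if a joint passes its speed limit or range.

### The arm

A 7-joint arm with a two-finger parallel gripper is mounted at the origin on the work surface. World frame = base frame: x ahead of the robot, y to its left, z up, the work surface at z = 0. Lengths are in m, angles in rad, forces in N, time in s.
With the tool pointing down it reaches from about 0.425 to 0.95 m from the base axis. Payload 16.7 kg.
Tool frame: the origin (TCP) lies between the finger pads; the fingertips stand 25 mm ahead of it and the grasp point (between the pads) lies 6 mm ahead of it (manip.nose_length is the distance from the TCP to the fingertips, in m); z points along the fingers, x is the direction in which the jaws open and shut, and the axes are right-handed (so a half turn about z gives the same grasp; the last joint's range is limited). The gripper opens to 94 mm and grips with 3 to 60 N. Pads are 16 mm wide; open, the fingers measure 119 mm over their backs; the gripper's body (75 mm by 177 mm) begins 78 mm behind the grasp point.
Start: joints at [-1.498, 0.426, 0.074, 1.606, -0.034, 1.111, -0.067], TCP at [0.149, 0.658, 0.23] pointing down, gripper open.
Joint ranges: [-2.85, 2.85], [-0.5, 2.14], [-1.23, 1.37], [0.21, 2.46], [-1.02, 4.16], [0.16, 2.05], [-2.73, 2.73]. Speed limits (rad/s): [1.89, 1.89, 2.39, 2.39, 3.01, 3.01, 3.01].

### API

Orientations are given as a 3x3 rotation matrix whose columns are the frame's x, y, z axes.
In Python, from workcell import status, grab_frame, camera_model, finish_job, manip gives the robot as it stands.
- The arm moves only by the tool move_arm, never from a script. Its argument "targets" is a list of rows, each a list of 3 entries, a list of its own where there are three numbers: the gripper command: -1 is shut, 1 is fully open, values between are in proportion, then the shift along the tool's x, y, z as a fraction of full scale, then the turn, a rotation vector about the tool's x, y, z as a fraction of full scale. A call has exactly 5 rows; each row is the pose to reach, as a shift and turn from the pose measured when the call began, along the tool's axes at that moment, turning the shorter way round; what a row does not reach only later rows make up. Full scale, the value 1, is 0.25 m for a shift and 180 degrees for a turn. A row lasts 1/12 s, in which the tool goes at most 41.7 mm and 7.16 degrees, less where a joint would pass 70% of its speed; a pose out of reach is approached as far as the arm can. A call with a number of a shift or a turn outside -1 to 1 is refused whole. A call with a gripper value outside its range is refused whole. The fingers move at their own pace and stop on an object; the grip force is fixed at half the most. Time passes only in rows, so rows that repeat a pose let the fingers close, or fill a call up. It gives the time, the measured TCP pose, the force and the opening at its end, in the units of the state.
- status.get_obs(): the state, without advancing time (a new reading comes with each control period).
- grab_frame(name): name is "side" or "top"; returns the picture (384x512x3 uint8, blue, green, red); there is no depth.
- camera_model(name): a dict with "camera_matrix" (3x3 intrinsics, pixels), "distortion" ([k1, k2, p1, p2, k3] as OpenCV has them; the pictures are not rectified), "R" (3x3) and "t" (3): a world point X has camera coordinates R X + t. Camera axes: x right, y down, z forward; pixel columns grow to the right and rows downward; lengths in m; the calibration is good to about 2 mm. A picture is of the moment at which its call begins. camera_model takes no time and is no camera call.
- finish_job(): hands the job in, once; it reports no verdict.
The state is a dict: "time_s": time; "q": joint angles; "joint_velocities": joint speeds; "joint_efforts": joint torques, N m; "tool_pos": TCP position; "ee_rot": TCP orientation; "wrist_force": force on the tool from outside, world axes, zero at the start; "ft_torque": the same for the moment, N m; "opening": finger opening in m.
Only numpy, scipy, OpenCV 4.12 (cv2) and the standard library are available. Lean on these libraries where they do the work, as an engineer would, in place of code of your own. Each camera call takes 0.05 s, during which the arm holds its last target.

## Working session

There is one attempt and no reset: what is moved stays moved. The work goes in short steps, Python scripts to look and compute and a tool call to move; the robot and the scene stay as the last step left them, time stands still between calls to the robot, and variables do not carry over. Pictures are saved under pics/ and viewed, and the job is handed in when it is done.

Besides the shell and the picture viewer there is one more tool, called after "Emit:" as name(argument=value, ...), one argument or row to a line, values as JSON. move_arm: Moves the arm, as the interface text tells. Its arguments: {"type":"object","properties":{"targets":{"type":"array"}},"required":["targets"]}

```bash
ls; mkdir -p pics; python3 - <<'E'
from workcell import status, grab_frame, camera_model, finish_job, manip
import cv2, numpy as np
np.set_printoptions(precision=4,suppress=True)
for n in ("side","top"):
    im=grab_frame(n); cv2.imwrite(f"pics/{n}0.png",im)
    print(n,camera_model(n))
o=status.get_obs(); print(o); print(manip)
E
```

```text
pics
side {'camera_matrix': array([[371.0231,   0.    , 256.5359],
       [  0.    , 371.0231, 188.1407],
       [  0.    ,   0.    ,   1.    ]]), 'distortion': array([-0.0614,  0.    ,  0.    ,  0.    ,  0.    ]), 'R': array([[ 0.9573, -0.2887, -0.0163],
       [-0.2077, -0.6472, -0.7335],
       [ 0.2012,  0.7056, -0.6795]]), 't': array([-0.4346,  0.1614,  1.2273])}
top {'camera_matrix': array([[454.8173,   0.    , 257.7035],
       [  0.    , 454.8173, 187.5965],
       [  0.    ,   0.    ,   1.    ]]), 'distortion': array([-0.0717,  0.    ,  0.    ,  0.    ,  0.    ]), 'R': array([[-0.0065, -1.    ,  0.007 ],
       [-0.9896,  0.0055, -0.1437],
       [ 0.1436, -0.0079, -0.9896]]), 't': array([0.0082, 0.4445, 1.5661])}
{'time_s': 0.1, 'q': array([-1.4975,  0.4267,  0.0738,  1.6065, -0.0341,  1.1108, -0.0671]), 'joint_velocities': array([-0.0021, -0.0011,  0.0002, -0.0004,  0.0002, -0.0003,  0.0001]), 'joint_efforts': array([  0.007 , -93.7477,   3.6767, -45.5043,  -0.0487,   0.0169,
         0.    ]), 'tool_pos': array([0.1491, 0.658 , 0.2299]), 'ee_rot': array([[ 0.221 ,  0.9753, -0.0002],
       [ 0.9753, -0.221 , -0.0011],
       [-0.0011,  0.0001, -1.    ]]), 'wrist_force': array([-0.4101, -0.7015, -0.3158]), 'ft_torque': array([-0.0325,  0.045 ,  0.0429]), 'opening': 0.09400126556540994}
<Robot object at 0x7fd3eb3ffa10>
```

View pics/top0.png

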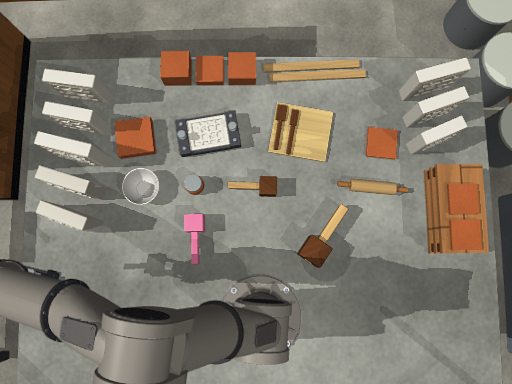

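View pics/side0.png

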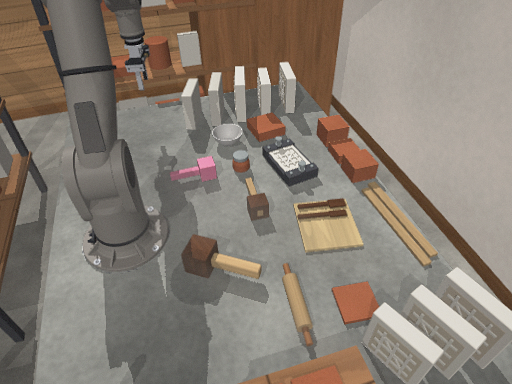

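The top view shows the target mallet with its head at about (268,186) and its handle to the left. There's also a bigger mallet at (316,250) and a pink one at (194,225). The frame is at (208,132) and the board at (301,132). Next I'll zoom in.

```bash
python3 - <<'E'
import cv2
t=cv2.imread("pics/top0.png"); 
cv2.imwrite("pics/tz1.png",cv2.resize(t[95:205,165:255+85],None,fx=4.5,fy=4.5,interpolation=cv2.INTER_CUBIC))
s=cv2.imread("pics/side0.png"); 
cv2.imwrite("pics/sz1.png",cv2.resize(s[130:255,235:370],None,fx=4.5,fy=4.5,interpolation=cv2.INTER_CUBIC))
E
```

```text
(no output)
```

View pics/tz1.png

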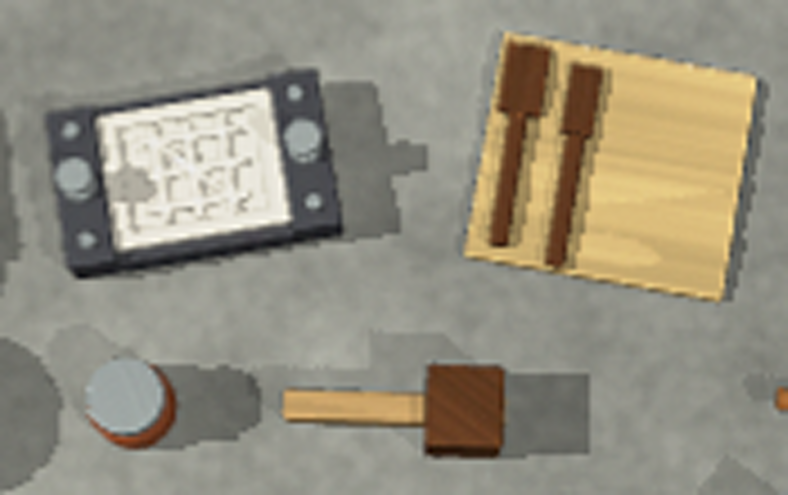

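View pics/sz1.png

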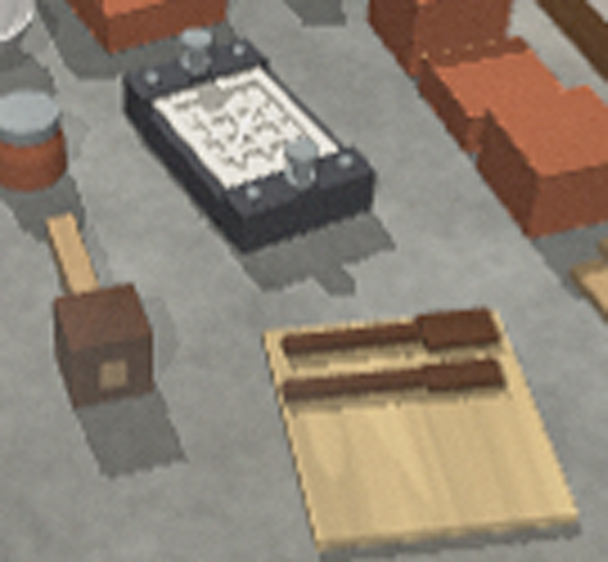

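The zoomed top view (tz1) shows the pin heads at (77,178) and (303,140), the mallet head's top centre at about (465,405), and the board corners at (503,33), (757,75), (722,300) and (465,255). The rib and paddle handles point down, towards the robot.

```bash
cat > h.py <<'E'
import numpy as np, cv2
from workcell import status, grab_frame, camera_model, finish_job, manip
np.set_printoptions(precision=4,suppress=True)
def back(n,uv,z):
    c=camera_model(n); R=c["R"];t=c["t"]
    p=cv2.undistortPoints(np.array(uv,float).reshape(-1,1,2),c["camera_matrix"],c["distortion"]).reshape(-1,2)
    d=np.c_[p,np.ones(len(p))]@R; C=-R.T@t
    return C+d*((z-C[2])/d[:,2])[:,None]
def proj(n,X):
    c=camera_model(n); return cv2.projectPoints(np.array(X,float).reshape(-1,1,3),cv2.Rodrigues(c["R"])[0],c["t"],c["camera_matrix"],c["distortion"])[0].reshape(-1,2)
def z2(uv,off,f=4.5): return (np.array(uv,float)+.5)/f-.5+np.array(off)
E
python3 - <<'E'
from h import *
T=(165,95);S=(235,130)
t=lambda uv,z:back("top",z2(uv,T),z)
s=lambda uv,z:back("side",z2(uv,S),z)
print("pins top",t([(77,178),(303,140)],.081))
print("pins side",s([(197,38),(300,150)],.081))
print("frame bolts",t([(70,130),(87,240),(293,92),(313,201)],.046), t([(70,130),(87,240),(293,92),(313,201)],.046).mean(0))
m=t([(427,366),(503,366),(503,443),(427,445)],.066);print("mal head",m,m.mean(0))
m=s([(55,300),(132,285),(152,339),(69,354)],.066);print("mal side",m,m.mean(0))
print("butt",t([(283,391),(283,420),(425,393),(425,426)],.047))
b=t([(503,33),(757,75),(722,300),(465,255)],.012);print("board",b,b.mean(0))
b=s([(265,333),(497,310),(578,516),(318,545)],.012);print("board s",b,b.mean(0))
print("tools",t([(525,78),(500,244),(584,100),(556,263)],.012))
E
```

```text
pins top [[0.6263 0.2684 0.081 ]
 [0.6554 0.0941 0.081 ]]
pins side [[0.6274 0.2667 0.081 ]
 [0.6554 0.091  0.081 ]]
frame bolts [[0.6749 0.2805 0.046 ]
 [0.5855 0.2653 0.046 ]
 [0.7049 0.1039 0.046 ]
 [0.6158 0.0878 0.046 ]] [0.6452 0.1844 0.046 ]
mal head [[ 0.4802 -0.0007  0.066 ]
 [ 0.4799 -0.059   0.066 ]
 [ 0.4203 -0.0582  0.066 ]
 [ 0.4191 -0.0002  0.066 ]] [ 0.4499 -0.0295  0.066 ]
mal side [[ 0.4197 -0.003   0.066 ]
 [ 0.4802 -0.0051  0.066 ]
 [ 0.4768 -0.0647  0.066 ]
 [ 0.4141 -0.0609  0.066 ]] [ 0.4477 -0.0334  0.066 ]
butt [[0.4644 0.1108 0.047 ]
 [0.4417 0.1108 0.047 ]
 [0.4623 0.0008 0.047 ]
 [0.4364 0.001  0.047 ]]
board [[ 0.7647 -0.0653  0.012 ]
 [ 0.7287 -0.2719  0.012 ]
 [ 0.5418 -0.2376  0.012 ]
 [ 0.5794 -0.0324  0.012 ]] [ 0.6537 -0.1518  0.012 ]
board s [[ 0.5802 -0.035   0.012 ]
 [ 0.7655 -0.0673  0.012 ]
 [ 0.7258 -0.2731  0.012 ]
 [ 0.5411 -0.2406  0.012 ]] [ 0.6532 -0.154   0.012 ]
tools [[ 0.7264 -0.0826  0.012 ]
 [ 0.5883 -0.0605  0.012 ]
 [ 0.7078 -0.1303  0.012 ]
 [ 0.5726 -0.1052  0.012 ]]
```

```bash
cat >> h.py <<'E'
from scipy.spatial.transform import Rotation as Ro
def plan(xyz,yaw,maxd=.208,maxa=35.8,o=None):
    o=o or status.get_obs(); R=o["ee_rot"]; p=o["tool_pos"]
    c,s=np.cos(np.radians(yaw)),np.sin(np.radians(yaw))
    Rt=np.array([[c,s,0],[s,-c,0],[0,0,-1.]])
    d=np.array(xyz)-p; n=np.linalg.norm(d); L=min(1,maxd/n) if n>0 else 1
    rv=Ro.from_matrix(R.T@Rt).as_rotvec(); a=np.degrees(np.linalg.norm(rv)); A=min(1,maxa/a) if a>0 else 1
    print("t",o["time_s"],"dist",n,"ang",a,"| shift",np.round(R.T@d*L/.25,3).tolist(),"turn",np.round(rv*A/np.pi,3).tolist())
E
python3 - <<'E'
from h import *
plan((.3,.56,.30),45); plan((.42,.42,.3),45)
print(back("side",[(190,128)],0), back("top",[(70,98),(42,163)],.1))
E
```

```text
t 0.1 dist 0.19308772978447425 ang 32.23038466885455 | shift [-0.249, 0.675, -0.28] turn [0.0, 0.0, 0.179]
t 0.1 dist 0.3673213132155942 ang 32.23038466885455 | shift [-0.39, 0.718, -0.158] turn [0.0, 0.0, 0.179]
[[0.309  0.5766 0.    ]] [[0.7558 0.6623 0.1   ]
 [0.5242 0.7468 0.1   ]]
```

Emit:
move_arm(
  targets=[
    [1,[0,0.05,-0.16],[0,0,0.03]],
    [1,[0,0.1,-0.3],[0,0,0.06]],
    [1,[-0.12,0.25,-0.35],[0,0,0.1]],
    [1,[-0.24,0.4,-0.35],[0,0,0.14]],
    [1,[-0.36,0.55,-0.35],[0,0,0.18]],
  ],
)

```text
time_s: 0.52
tool_pos: [0.2514, 0.5549, 0.3179]
ee_rot: [[0.712, 0.703, 0.0], [0.703, -0.712, 0.0], [0.0, 0.0, -1.0]]
wrist_force: [1.1, 1.2, 0.3]
opening: 0.0939
```

```bash
python3 - <<'E'
from h import *
o=status.get_obs();print(o["tool_pos"],o["q"],o["wrist_force"])
plan((.50,.35,.28),20);plan((.5,.2,.25),0)
E
```

```text
[0.2514 0.5549 0.3179] [-1.436   0.2547  0.2282  1.6625 -0.0604  1.2314 -0.4157] [1.1216 1.1776 0.3246]
t 0.5167 dist 0.32439131893954215 ang 24.638946379345647 | shift [0.085, 0.822, 0.097] turn [0.0, -0.0, 0.137]
t 0.5167 dist 0.43859827254105904 ang 44.63894620644696 | shift [-0.137, 0.81, 0.129] turn [0.0, -0.0, 0.199]
```

Emit:
move_arm(
  targets=[
    [1,[0.02,0.16,0.02],[0,0,0.035]],
    [1,[0.04,0.33,0.04],[0,0,0.07]],
    [1,[0.06,0.5,0.06],[0,0,0.1]],
    [1,[0.04,0.66,0.08],[0,0,0.14]],
    [1,[0.0,0.82,0.1],[0,0,0.17]],
  ],
)

```text
time_s: 0.93
tool_pos: [0.3961, 0.4088, 0.2926]
ee_rot: [[0.972, 0.236, 0.0], [0.236, -0.972, -0.0], [0.0, 0.0, -1.0]]
wrist_force: [1.4, 0.5, 0.7]
opening: 0.0938
```

```bash
python3 - <<'E'
from h import *
o=status.get_obs();print(o["tool_pos"],o["q"],o["wrist_force"])
plan((.47,.2,.24),0);plan((.45,.02,.15),0)
E
```

```text
[0.3961 0.4088 0.2926] [-1.2578  0.2069  0.4045  1.7913 -0.0878  1.1613 -0.588 ] [1.4375 0.5071 0.6842]
t 0.9333 dist 0.2277090959202263 ang 13.636080769057612 | shift [0.083, 0.805, 0.192] turn [0.0, -0.0, 0.076]
t 0.9333 dist 0.41766601809675985 ang 13.636080769057612 | shift [-0.078, 0.778, 0.284] turn [0.0, -0.0, 0.076]
```

Emit:
move_arm(
  targets=[
    [1,[0.02,0.16,0.04],[0,0,0.02]],
    [1,[0.04,0.32,0.08],[0,0,0.04]],
    [1,[0.06,0.48,0.12],[0,0,0.06]],
    [1,[0.08,0.64,0.16],[0,0,0.076]],
    [1,[0.08,0.8,0.2],[0,0,0.076]],
  ],
)

```text
time_s: 1.35
tool_pos: [0.4629, 0.2184, 0.2425]
ee_rot: [[1.0, -0.004, 0.0], [-0.004, -1.0, -0.0], [0.0, 0.0, -1.0]]
wrist_force: [1.3, -0.2, -1.3]
opening: 0.0937
```

```bash
python3 - <<'E'
from h import *
o=status.get_obs();print(o["tool_pos"],o["q"],o["wrist_force"])
plan((.45,.02,.15),0)
E
```

```text
[0.4629 0.2184 0.2425] [-1.0548  0.1524  0.5472  1.9781 -0.0915  1.0346 -0.4703] [ 1.2707 -0.2369 -1.2665]
t 1.35 dist 0.21925124291351966 ang 0.25192883843896663 | shift [-0.046, 0.753, 0.351] turn [0.0, -0.0, -0.001]
```

Emit:
move_arm(
  targets=[
    [1,[-0.01,0.15,0.05],[0,0,0]],
    [1,[-0.02,0.3,0.1],[0,0,0]],
    [1,[-0.03,0.45,0.15],[0,0,0]],
    [1,[-0.04,0.6,0.2],[0,0,0]],
    [1,[-0.05,0.75,0.25],[0,0,0]],
  ],
)

```text
time_s: 1.77
tool_pos: [0.449, 0.0293, 0.1796]
ee_rot: [[1.0, -0.004, 0.001], [-0.004, -1.0, 0.0], [0.001, -0.0, -1.0]]
wrist_force: [1.6, -0.0, -0.7]
opening: 0.094
```

```bash
python3 - <<'E'
from h import *
o=status.get_obs();print(o["tool_pos"],o["q"],o["wrist_force"])
plan((.45,.02,.10),0)
for n in("top","side"):
    im=grab_frame(n);cv2.imwrite(f"pics/{n}1.png",im)
s=cv2.imread("pics/side1.png");t=cv2.imread("pics/top1.png")
a=cv2.resize(s[120:270,190:340],(500,500),interpolation=cv2.INTER_CUBIC)
b=cv2.resize(t[120:240,190:310],(300,300),interpolation=cv2.INTER_CUBIC)
c=np.zeros((500,800,3),np.uint8);c[:,:500]=a;c[:300,500:]=b;cv2.imwrite("pics/c1.png",c)
E
```

```text
[0.449  0.0293 0.1796] [-0.8225  0.1223  0.6714  2.1751 -0.0994  0.8723 -0.095 ] [ 1.6416 -0.0103 -0.7276]
t 1.7667 dist 0.08009286088810455 ang 0.24151913824907653 | shift [0.004, 0.037, 0.318] turn [-0.0, -0.0, -0.001]
```

View pics/c1.png

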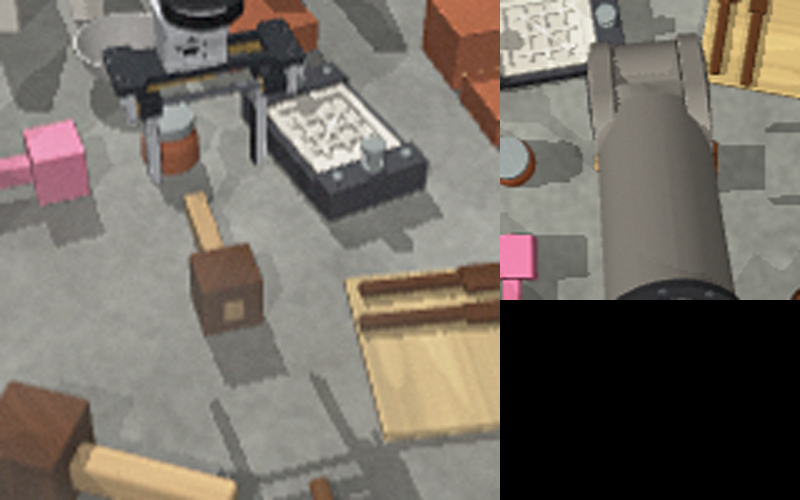

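The gripper's jaws straddle the handle, with the mallet head just in front of them in the side view at about (225,285). I'll go down from here.

Emit:
move_arm(
  targets=[
    [1,[0.002,0.035,0.11],[0,0,0]],
    [1,[0.004,0.042,0.22],[0,0,0]],
    [1,[0.004,0.042,0.33],[0,0,0]],
    [1,[0.004,0.042,0.44],[0,0,0]],
    [1,[0.004,0.042,0.48],[0,0,0]],
  ],
)

```text
time_s: 2.28
tool_pos: [0.4468, 0.0148, 0.0559]
ee_rot: [[1.0, -0.011, -0.006], [-0.011, -1.0, -0.003], [-0.005, 0.003, -1.0]]
wrist_force: [-1.7, -0.1, -0.8]
opening: 0.0937
```

```bash
python3 - <<'E'
from h import *
o=status.get_obs();print(o["tool_pos"],o["q"],o["wrist_force"])
plan((.45,.0185,.040),0)
n="side"
im=grab_frame(n);cv2.imwrite(f"pics/{n}2.png",im)
cv2.imwrite("pics/c2.png",cv2.resize(im[150:250,200:320],None,fx=6,fy=6,interpolation=cv2.INTER_CUBIC))
E
```

```text
[0.4468 0.0148 0.0559] [-0.6592  0.372   0.5699  2.2693 -0.3559  0.5903  0.1691] [-1.7409 -0.0682 -0.8263]
t 2.2833 dist 0.016586682218936333 ang 0.7029880240615204 | shift [0.013, -0.015, 0.063] turn [0.001, 0.002, -0.003]
```

View pics/c2.png

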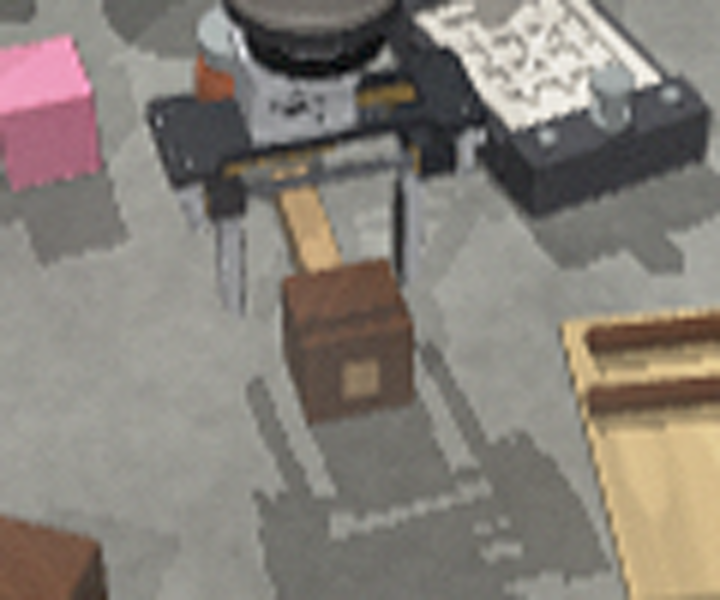

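The fingers are on either side of the handle and clear of the head's back face. I'll finish the descent and close.

Emit:
move_arm(
  targets=[
    [1,[0.013,-0.015,0.03],[0,0,0]],
    [1,[0.013,-0.015,0.063],[0.001,0.002,-0.003]],
    [1,[0.013,-0.015,0.063],[0.001,0.002,-0.003]],
    [0,[0.013,-0.015,0.063],[0.001,0.002,-0.003]],
    [-1,[0.013,-0.015,0.063],[0.001,0.002,-0.003]],
  ],
)

```text
time_s: 2.75
tool_pos: [0.4504, 0.0185, 0.0411]
ee_rot: [[1.0, -0.002, 0.001], [-0.002, -1.0, 0.0], [0.001, -0.0, -1.0]]
wrist_force: [-0.2, -0.6, -0.1]
opening: 0.0841
```

Emit:
move_arm(
  targets=[
    [-1,[0,0,0],[0,0,0]],
    [-1,[0,0,0],[0,0,0]],
    [-1,[0,0,0],[0,0,0]],
    [-1,[0,0,0],[0,0,0]],
    [-1,[0,0,0],[0,0,0]],
  ],
)

```text
time_s: 3.17
tool_pos: [0.4505, 0.0186, 0.0412]
ee_rot: [[1.0, -0.001, 0.001], [-0.001, -1.0, 0.001], [0.001, -0.001, -1.0]]
wrist_force: [0.9, 0.4, -0.5]
opening: 0.0509
```

Emit:
move_arm(
  targets=[
    [-1,[0,0,0],[0,0,0]],
    [-1,[0,0,0],[0,0,0]],
    [-1,[0,0,0],[0,0,0]],
    [-1,[0,0,0],[0,0,0]],
    [-1,[0,0,0],[0,0,0]],
  ],
)

```text
time_s: 3.58
tool_pos: [0.4504, 0.0186, 0.0412]
ee_rot: [[1.0, -0.001, 0.001], [-0.001, -1.0, 0.0], [0.001, -0.0, -1.0]]
wrist_force: [0.5, 0.9, 0.7]
opening: 0.0235
```

Emit:
move_arm(
  targets=[
    [-1,[0,0,0],[0,0,0]],
    [-1,[0,0,-0.02],[0,0,0]],
    [-1,[0,0,-0.06],[0,0,0]],
    [-1,[0,0,-0.13],[0,0,0]],
    [-1,[0,0,-0.2],[0,0,0]],
  ],
)

```text
time_s: 4.0
tool_pos: [0.4498, 0.0181, 0.092]
ee_rot: [[1.0, -0.002, -0.0], [-0.002, -1.0, -0.0], [-0.0, 0.0, -1.0]]
wrist_force: [-0.6, -0.3, -5.1]
opening: 0.0241
```

```bash
python3 - <<'E'
from h import *
o=status.get_obs();print(o["tool_pos"],o["q"],o["wrist_force"],o["opening"])
n="side"
im=grab_frame(n);cv2.imwrite(f"pics/{n}3.png",im)
cv2.imwrite("pics/c3.png",cv2.resize(im[150:250,200:320],None,fx=6,fy=6,interpolation=cv2.INTER_CUBIC))
E
```

```text
[0.4498 0.0181 0.092 ] [-0.719   0.3005  0.6254  2.2471 -0.283   0.6684  0.1071] [-0.6044 -0.253  -5.0869] 0.02409843108829887
```

View pics/c3.png

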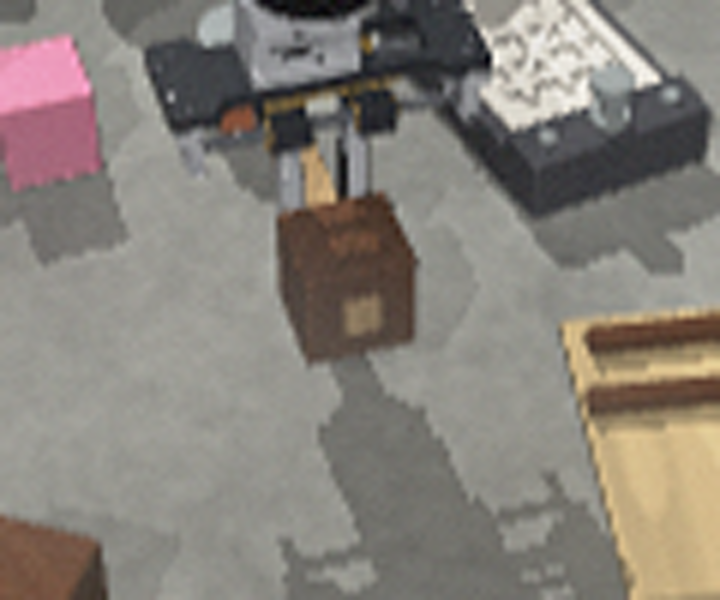

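The mallet is held level and clear of the bench: its head is at about (345,280) in the zoom, with its shadow detached. Next I'll raise it, turn it and go to pin b.

```bash
python3 - <<'E'
from h import *
plan((.618,.099,.18),80)
E
```

```text
t 4.05 dist 0.20392317871685392 ang 80.16054262286872 | shift [0.667, -0.326, -0.339] turn [0.0, -0.0, -0.199]
```

Emit:
move_arm(
  targets=[
    [-1,[0.03,0,-0.12],[0,0,-0.03]],
    [-1,[0.08,0,-0.24],[0,0,-0.07]],
    [-1,[0.16,-0.05,-0.34],[0,0,-0.11]],
    [-1,[0.25,-0.1,-0.36],[0,0,-0.15]],
    [-1,[0.35,-0.15,-0.36],[0,0,-0.19]],
  ],
)

```text
time_s: 4.47
tool_pos: [0.5401, 0.0561, 0.1879]
ee_rot: [[0.827, 0.563, 0.006], [0.563, -0.827, 0.003], [0.007, 0.001, -1.0]]
wrist_force: [-0.4, 0.3, -4.2]
opening: 0.0235
```

```bash
python3 - <<'E'
from h import *
o=status.get_obs();print(o["tool_pos"],o["q"],o["wrist_force"],o["opening"])
plan((.618,.099,.18),80)
E
```

```text
[0.5401 0.0561 0.1879] [-0.6811  0.2794  0.5502  1.9767 -0.1845  0.9264  0.5599] [-0.3854  0.27   -4.2321] 0.0235350253713514
t 4.4667 dist 0.08929833641908634 ang 45.76278215949465 | shift [0.354, 0.034, 0.034] turn [0.001, -0.002, -0.199]
```

Emit:
move_arm(
  targets=[
    [-1,[0.08,0,0.02],[0,0,-0.04]],
    [-1,[0.16,0.01,0.034],[0,0,-0.08]],
    [-1,[0.24,0.02,0.034],[0,0,-0.12]],
    [-1,[0.32,0.03,0.034],[0,0,-0.16]],
    [-1,[0.354,0.034,0.034],[0,0,-0.199]],
  ],
)

```text
time_s: 4.88
tool_pos: [0.6194, 0.1003, 0.1799]
ee_rot: [[0.34, 0.94, 0.006], [0.94, -0.34, 0.003], [0.005, 0.005, -1.0]]
wrist_force: [0.1, 0.3, -5.2]
opening: 0.0239
```

```bash
python3 - <<'E'
from h import *
plan((.618,.099,.16),80)
E
```

```text
t 4.8833 dist 0.020020159759134896 ang 9.909804841074255 | shift [-0.007, -0.004, 0.08] turn [0.002, -0.002, -0.055]
```

Emit:
move_arm(
  targets=[
    [-1,[-0.004,-0.002,0.04],[0,0,-0.03]],
    [-1,[-0.006,-0.004,0.08],[0.002,-0.002,-0.055]],
    [-1,[-0.006,-0.004,0.08],[0.002,-0.002,-0.055]],
    [-1,[-0.006,-0.004,0.08],[0.002,-0.002,-0.055]],
    [-1,[-0.006,-0.004,0.08],[0.002,-0.002,-0.055]],
  ],
)

```text
time_s: 5.3
tool_pos: [0.6181, 0.099, 0.1605]
ee_rot: [[0.177, 0.984, -0.001], [0.984, -0.177, -0.001], [-0.001, -0.001, -1.0]]
wrist_force: [0.4, -0.5, -4.9]
opening: 0.024
```

```bash
python3 - <<'E'
from h import *
o=status.get_obs();print(o["tool_pos"],o["q"],o["wrist_force"],o["opening"])
plan((.618,.099,.142),80)
for n in("top","side"):
    im=grab_frame(n);cv2.imwrite(f"pics/{n}4.png",im)
s=cv2.imread("pics/side4.png");t=cv2.imread("pics/top4.png")
a=cv2.resize(s[90:220,230:360],(520,520),interpolation=cv2.INTER_CUBIC)
b=cv2.resize(t[90:190,170:270],(280,280),interpolation=cv2.INTER_CUBIC)
c=np.zeros((520,800,3),np.uint8);c[:,:520]=a;c[:280,520:]=b;cv2.imwrite("pics/c4.png",c)
E
```

```text
[0.6181 0.099  0.1605] [-0.5256  0.4324  0.3441  1.8006 -0.1746  0.9396  1.2858] [ 0.4497 -0.5474 -4.8761] 0.023959803269944353
t 5.3 dist 0.018490450091313893 ang 0.20923244591760737 | shift [-0.0, -0.001, 0.074] turn [-0.0, 0.0, -0.001]
```

View pics/c4.png

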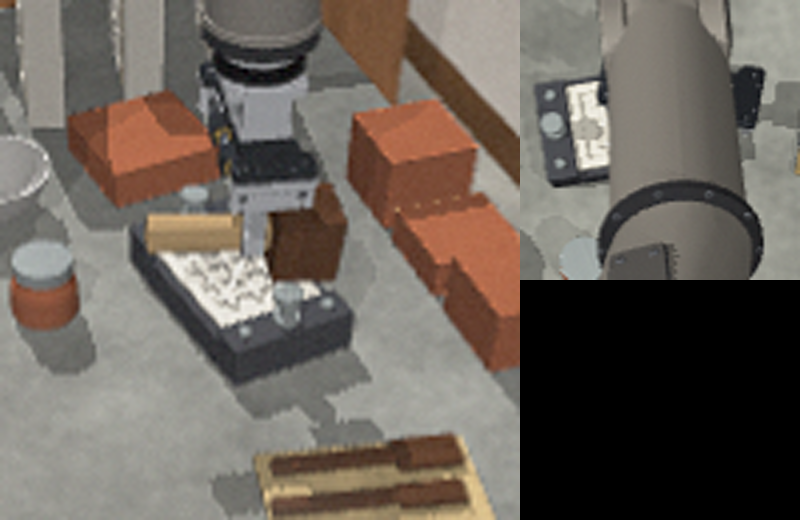

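The mallet hangs just above and behind pin b in the side view, with its lower edge at about (270–340,278) and the pin at (288,300). I'll check this by projecting the model.

```bash
cat >> h.py <<'E'
def malpts(z0=None,o=None,off=.05,dz=.041):
    o=o or status.get_obs(); R=o["ee_rot"];p=o["tool_pos"]
    mx=np.cross(R[:,0],[0,0,1]); my=R[:,0]   # mallet y = tool x, x = y cross z
    C=p+off*mx-np.array([0,0,dz])
    P={}
    for k,(a,b,c) in dict(bl=(-.03,-.032,0),br=(.03,-.032,0),fr=(.03,.032,0),tl=(-.03,-.032,.066),tr=(.03,-.032,.066),tfr=(.03,.032,.066),butt1=(-.141,-.012,.047),butt2=(-.141,-.012,.019)).items():
        P[k]=C+a*mx+b*my+np.array([0,0,c])
    return C,P
E
python3 - <<'E'
from h import *
C,P=malpts();print(C)
for k,v in P.items(): print(k,((proj("side",v)[0]-[230,90]+.5)*4-.5).round())
print("pin b",((proj("side",[[.6555,.0925,.081],[.6555,.0925,.061]])-[230,90]+.5)*4-.5).round())
E
```

```text
[0.6675 0.0905 0.1197]
bl [277. 282.]
br [343. 277.]
fr [326. 234.]
tl [281. 222.]
tr [349. 217.]
tfr [332. 175.]
butt1 [150. 237.]
butt2 [150. 262.]
pin b [[286. 292.]
 [285. 309.]]
```

The handle's end sits higher than predicted, so the head has sagged about 8–10° in the grip. Pressing should level it again. I'll put the pin nearer the grip (30 mm) so the moment stays small, and press gently.

Emit:
move_arm(
  targets=[
    [-1,[0,0.03,0.04],[0,0,0]],
    [-1,[0,0.03,0.08],[0,0,0]],
    [-1,[0,0.03,0.12],[0,0,0]],
    [-1,[0,0.03,0.15],[0,0,0]],
    [-1,[0,0.03,0.16],[0,0,0]],
  ],
)

```text
time_s: 5.82
tool_pos: [0.6252, 0.0978, 0.1191]
ee_rot: [[0.176, 0.984, -0.002], [0.984, -0.176, -0.002], [-0.002, -0.001, -1.0]]
wrist_force: [-3.9, -0.1, 3.2]
opening: 0.0236
```

```bash
python3 - <<'E'
from h import *
o=status.get_obs();print(o["tool_pos"],o["q"],o["wrist_force"],o["opening"],o["ft_torque"])
plan((.626,.0977,.102),80)
n="side"
im=grab_frame(n);cv2.imwrite(f"pics/{n}5.png",im)
cv2.imwrite("pics/c5.png",cv2.resize(im[120:200,250:350],None,fx=7,fy=7,interpolation=cv2.INTER_CUBIC))
E
```

```text
[0.6252 0.0978 0.1191] [-0.5049  0.4917  0.328   1.8136 -0.1986  0.8705  1.3099] [-3.9162 -0.0825  3.2353] 0.023619032624857414 [ 0.0497  0.6704 -0.0438]
t 5.8167 dist 0.017142539052513922 ang 0.17929513414069295 | shift [0.0, 0.003, 0.068] turn [-0.0, 0.001, -0.001]
```

View pics/c5.png

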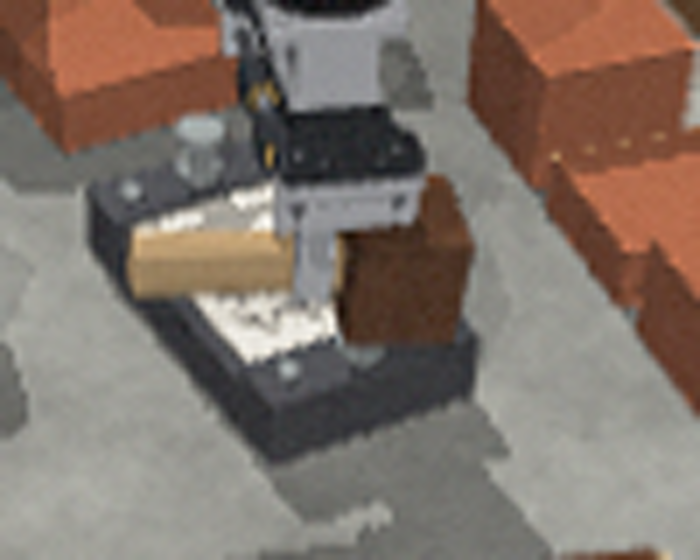

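The mallet's face is now on pin b, whose head shows under the near half at about (365,352). I'll keep pressing.

Emit:
move_arm(
  targets=[
    [-1,[0,0.003,0.02],[0,0,0]],
    [-1,[0,0.003,0.04],[0,0,0]],
    [-1,[0,0.003,0.055],[0,0,0]],
    [-1,[0,0.003,0.065],[0,0,0]],
    [-1,[0,0.003,0.065],[0,0,0]],
  ],
)

```text
time_s: 6.28
tool_pos: [0.6256, 0.0979, 0.1029]
ee_rot: [[0.176, 0.984, -0.002], [0.984, -0.176, -0.001], [-0.002, -0.002, -1.0]]
wrist_force: [-4.3, 0.8, 3.9]
opening: 0.0238
```

```bash
python3 - <<'E'
from h import *
o=status.get_obs();print(o["tool_pos"],o["wrist_force"],o["opening"],o["ft_torque"])
plan((.626,.0977,.098),80)
n="side"
im=grab_frame(n);cv2.imwrite(f"pics/{n}6.png",im)
cv2.imwrite("pics/c6.png",cv2.resize(im[120:200,250:350],None,fx=7,fy=7,interpolation=cv2.INTER_CUBIC))
E
```

```text
[0.6256 0.0979 0.1029] [-4.2754  0.8086  3.8601] 0.023780125113416973 [ 0.2181  0.9143 -0.0304]
t 6.2833 dist 0.004936379394342193 ang 0.18700155789207976 | shift [-0.0, 0.002, 0.02] turn [-0.001, 0.001, -0.001]
```

View pics/c6.png

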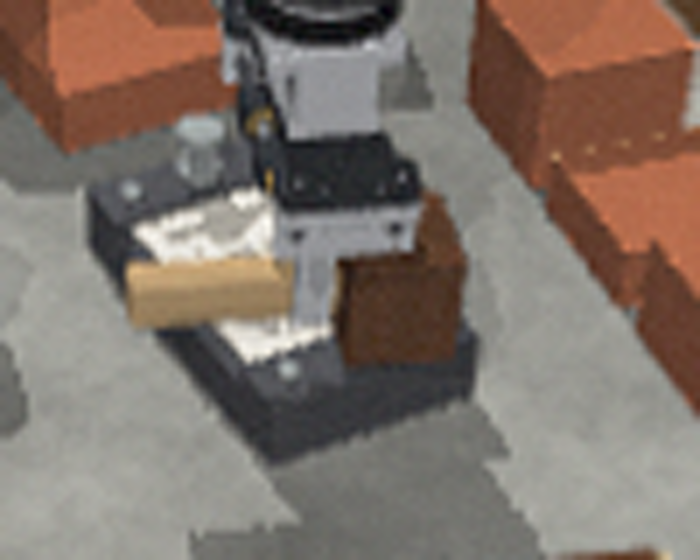

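The force is still about 9 N, so the collar isn't reached yet. I'll press on in small steps.

Emit:
move_arm(
  targets=[
    [-1,[0,0.001,0.006],[0,0,0]],
    [-1,[0,0.001,0.012],[0,0,0]],
    [-1,[0,0.001,0.016],[0,0,0]],
    [-1,[0,0.001,0.02],[0,0,0]],
    [-1,[0,0.001,0.02],[0,0,0]],
  ],
)

```text
time_s: 6.75
tool_pos: [0.6263, 0.0978, 0.0994]
ee_rot: [[0.176, 0.984, -0.001], [0.984, -0.176, -0.001], [-0.001, -0.001, -1.0]]
wrist_force: [-9.3, -0.2, 24.1]
opening: 0.0241
```

```bash
python3 - <<'E'
from h import *
o=status.get_obs();print(o["tool_pos"],o["wrist_force"],o["opening"],o["ft_torque"])
E
```

```text
[0.6263 0.0978 0.0994] [-9.3096 -0.1959 24.0734] 0.024087019599079693 [-0.2039  2.027  -0.0295]
```

The force rose to 24 N (29 N net of the mallet's weight), so pin b is on its collar. I'll lift and look.

Emit:
move_arm(
  targets=[
    [-1,[0,0,-0.03],[0,0,0]],
    [-1,[0,0,-0.09],[0,0,0]],
    [-1,[0,0,-0.16],[0,0,0]],
    [-1,[0,0,-0.24],[0,0,0]],
    [-1,[0,0,-0.28],[0,0,0]],
  ],
)

```text
time_s: 7.17
tool_pos: [0.627, 0.0977, 0.1712]
ee_rot: [[0.176, 0.984, 0.001], [0.984, -0.176, -0.0], [-0.0, 0.001, -1.0]]
wrist_force: [0.9, 0.4, -5.3]
opening: 0.0239
```

```bash
python3 - <<'E'
from h import *
o=status.get_obs();print(o["tool_pos"],o["wrist_force"],o["opening"],o["ft_torque"])
plan((.5975,.2727,.165),80)
n="side"
im=grab_frame(n);cv2.imwrite(f"pics/{n}7.png",im)
cv2.imwrite("pics/c7.png",cv2.resize(im[110:200,250:350],None,fx=6.5,fy=6.5,interpolation=cv2.INTER_CUBIC))
C,P=malpts()
for k,v in P.items(): print(k,((proj("side",v)[0]-[250,110]+.5)*6.5-.5).round())
print("pin b",((proj("side",[[.6555,.0925,.081],[.6555,.0925,.061]])-[250,110]+.5)*6.5-.5).round())
E
```

```text
[0.627  0.0977 0.1712] [ 0.8961  0.382  -5.3012] 0.023865653031431566 [-0.0122  0.1073 -0.0179]
t 7.1667 dist 0.1775412426930107 ang 0.1489014499711719 | shift [0.668, -0.239, 0.025] turn [0.0, 0.0, -0.001]
bl [338. 311.]
br [446. 302.]
fr [419. 233.]
tl [346. 212.]
tr [457. 203.]
tfr [429. 135.]
butt1 [131. 236.]
butt2 [131. 277.]
pin b [[335. 345.]
 [333. 372.]]
```

View pics/c7.png

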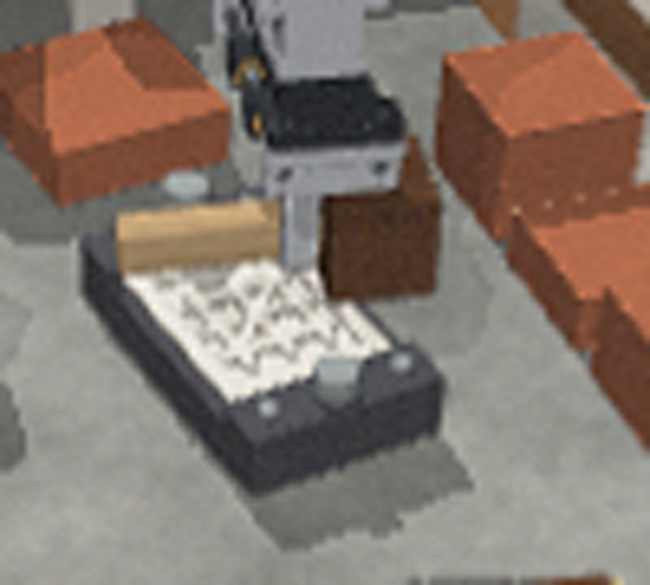

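Pin b's head is now at (338,368), which fits z = 61 mm, so it is fully down. Pin a is still up at (187,185). I'll go to pin a.

Emit:
move_arm(
  targets=[
    [-1,[0.12,-0.04,0],[0,0,0]],
    [-1,[0.26,-0.09,0],[0,0,0]],
    [-1,[0.42,-0.14,0],[0,0,0]],
    [-1,[0.56,-0.19,0],[0,0,0]],
    [-1,[0.668,-0.232,0.025],[0,0,0]],
  ],
)

```text
time_s: 7.63
tool_pos: [0.5991, 0.2763, 0.1659]
ee_rot: [[0.174, 0.985, 0.003], [0.985, -0.174, 0.002], [0.002, 0.002, -1.0]]
wrist_force: [0.5, 0.1, -4.6]
opening: 0.0236
```

Emit:
move_arm(
  targets=[
    [-1,[0,0,0],[0,0,0]],
    [-1,[0,0,0],[0,0,0]],
    [-1,[0,0,0],[0,0,0]],
    [-1,[0,0,0],[0,0,0]],
    [-1,[0,0,0],[0,0,0]],
  ],
)

```text
time_s: 8.05
tool_pos: [0.5997, 0.2746, 0.1659]
ee_rot: [[0.176, 0.984, 0.003], [0.984, -0.176, 0.001], [0.002, 0.003, -1.0]]
wrist_force: [-0.8, -0.7, -5.2]
opening: 0.0236
```

```bash
python3 - <<'E'
from h import *
o=status.get_obs();print(o["tool_pos"],o["q"],o["wrist_force"],o["opening"])
plan((.5995,.2725,.119),80)
n="side"
im=grab_frame(n);cv2.imwrite(f"pics/{n}8.png",im)
cv2.imwrite("pics/c8.png",cv2.resize(im[90:190,220:340],None,fx=6,fy=6,interpolation=cv2.INTER_CUBIC))
C,P=malpts(off=.046)
for k,v in P.items(): print(k,((proj("side",v)[0]-[220,90]+.5)*6-.5).round())
print("pin a",((proj("side",[[.627,.2675,.081],[.627,.2675,.061]])-[220,90]+.5)*6-.5).round())
E
```

```text
[0.5997 0.2746 0.1659] [-0.7548  0.4728  0.3079  1.718  -0.1675  0.9734  1.0093] [-0.8094 -0.7042 -5.214 ] 0.02363094288279614
t 8.05 dist 0.04694802667758795 ang 0.23433166226360702 | shift [-0.009, 0.0, 0.188] turn [0.001, -0.001, -0.001]
bl [342. 262.]
br [433. 255.]
fr [416. 201.]
tl [344. 174.]
tr [438. 167.]
tfr [420. 115.]
butt1 [165. 196.]
butt2 [167. 234.]
pin a [[352. 290.]
 [351. 315.]]
```

View pics/c8.png

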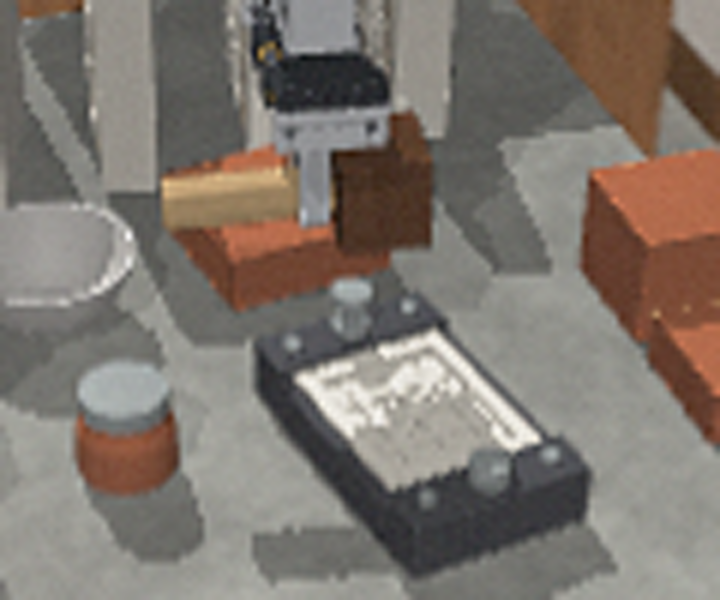

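The mallet is above and just behind pin a, which is at (352,288). Pin b is down at (490,462). I'll press pin a.

Emit:
move_arm(
  targets=[
    [-1,[-0.009,0,0.05],[0,0,0]],
    [-1,[-0.009,0,0.1],[0,0,0]],
    [-1,[-0.009,0,0.15],[0,0,0]],
    [-1,[-0.009,0,0.18],[0,0,0]],
    [-1,[-0.009,0,0.2],[0,0,0]],
  ],
)

```text
time_s: 8.52
tool_pos: [0.5986, 0.2723, 0.114]
ee_rot: [[0.176, 0.984, 0.001], [0.984, -0.176, 0.0], [0.0, 0.001, -1.0]]
wrist_force: [-3.0, -1.3, 3.7]
opening: 0.024
```

Emit:
move_arm(
  targets=[
    [-1,[0,0,0.015],[0,0,0]],
    [-1,[0,0,0.03],[0,0,0]],
    [-1,[0,0,0.04],[0,0,0]],
    [-1,[0,0,0.05],[0,0,0]],
    [-1,[0,0,0.05],[0,0,0]],
  ],
)

```text
time_s: 8.93
tool_pos: [0.5987, 0.2723, 0.1014]
ee_rot: [[0.176, 0.984, 0.001], [0.984, -0.176, 0.0], [0.001, 0.001, -1.0]]
wrist_force: [-1.1, -0.1, -3.5]
opening: 0.0239
```

```bash
python3 - <<'E'
from h import *
o=status.get_obs();print(o["tool_pos"],o["wrist_force"],o["opening"],o["ft_torque"])
plan((.5995,.2725,.099),80)
n="side"
im=grab_frame(n);cv2.imwrite(f"pics/{n}9.png",im)
cv2.imwrite("pics/c9.png",cv2.resize(im[90:190,220:340],None,fx=6,fy=6,interpolation=cv2.INTER_CUBIC))
E
```

```text
[0.5987 0.2723 0.1014] [-1.1401 -0.1029 -3.4679] 0.023854519670105594 [-0.0449  0.268   0.0082]
t 8.9333 dist 0.0025095102368392387 ang 0.15145101123099428 | shift [0.001, 0.003, 0.009] turn [0.0, -0.0, -0.001]
```

View pics/c9.png

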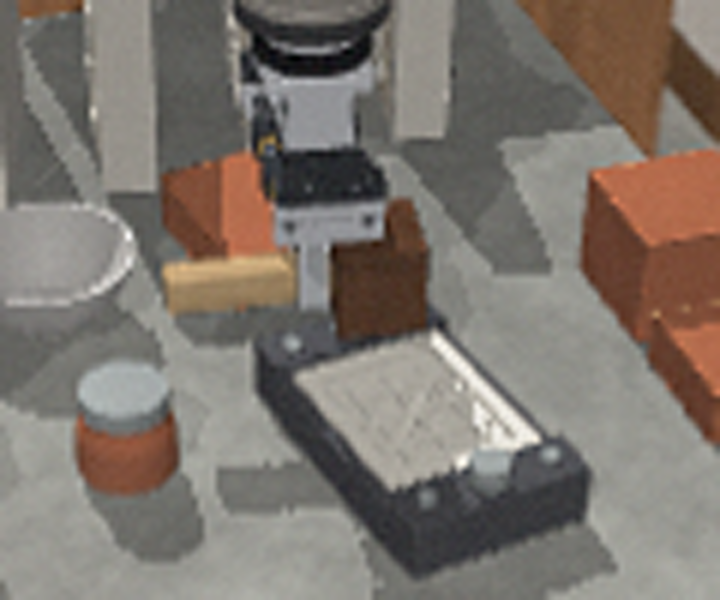

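```bash
python3 - <<'E'
from h import *
rows=[]
a=cv2.imread("pics/side8.png")[155:180,285:325];b=cv2.imread("pics/side9.png")[155:180,285:325]
c=np.hstack([cv2.resize(x,None,fx=9,fy=9,interpolation=cv2.INTER_CUBIC) for x in (a,b)])
cv2.imwrite("pics/cmp.png",c)
print(((proj("side",[[.6555,.0925,.081],[.6555,.0925,.061]])-[285,155]+.5)*9-.5).round())
E
```

```text
[[149.  73.]
 [146. 111.]]
```

View pics/cmp.png

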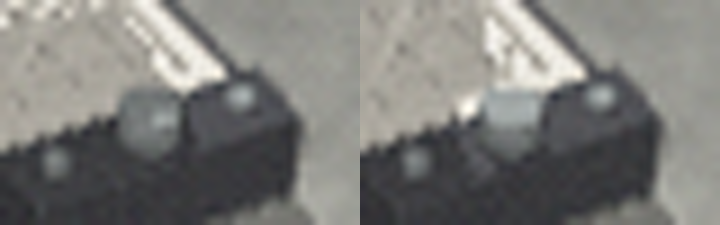

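The pin b head is at the same height in both pictures; only the shadow changed. I'll continue with pin a.

Emit:
move_arm(
  targets=[
    [-1,[0,0,0.006],[0,0,0]],
    [-1,[0,0,0.012],[0,0,0]],
    [-1,[0,0,0.014],[0,0,0]],
    [-1,[0,0,0.016],[0,0,0]],
    [-1,[0,0,0.016],[0,0,0]],
  ],
)

```text
time_s: 9.4
tool_pos: [0.5988, 0.2724, 0.0993]
ee_rot: [[0.176, 0.984, 0.001], [0.984, -0.176, 0.001], [0.002, 0.001, -1.0]]
wrist_force: [-14.0, -5.0, 26.9]
opening: 0.0239
```

```bash
python3 - <<'E'
from h import *
o=status.get_obs();print(o["tool_pos"],o["wrist_force"],o["opening"],o["ft_torque"])
E
```

```text
[0.5988 0.2724 0.0993] [-13.9565  -4.9741  26.8666] 0.023918640352843187 [-1.1895  2.9657 -0.0758]
```

Emit:
move_arm(
  targets=[
    [-1,[0,0,-0.03],[0,0,0]],
    [-1,[0,0,-0.09],[0,0,0]],
    [-1,[0,0,-0.16],[0,0,0]],
    [-1,[0,0,-0.24],[0,0,0]],
    [-1,[0,0,-0.29],[0,0,0]],
  ],
)

```text
time_s: 9.82
tool_pos: [0.5993, 0.2725, 0.1736]
ee_rot: [[0.176, 0.984, 0.003], [0.984, -0.176, 0.002], [0.003, 0.003, -1.0]]
wrist_force: [1.2, 0.1, -5.6]
opening: 0.024
```

```bash
python3 - <<'E'
from h import *
o=status.get_obs();print(o["tool_pos"],o["wrist_force"],o["opening"])
plan((.605,.08,.175),80)
n="side"
im=grab_frame(n);cv2.imwrite(f"pics/{n}10.png",im)
cv2.imwrite("pics/c10.png",cv2.resize(im[90:190,220:340],None,fx=6,fy=6,interpolation=cv2.INTER_CUBIC))
E
```

```text
[0.5993 0.2725 0.1736] [ 1.2302  0.0774 -5.6106] 0.023985882397824385
t 9.8167 dist 0.19263743155201854 ang 0.2588057973851267 | shift [-0.754, 0.158, -0.007] turn [0.001, -0.001, -0.001]
```

View pics/c10.png

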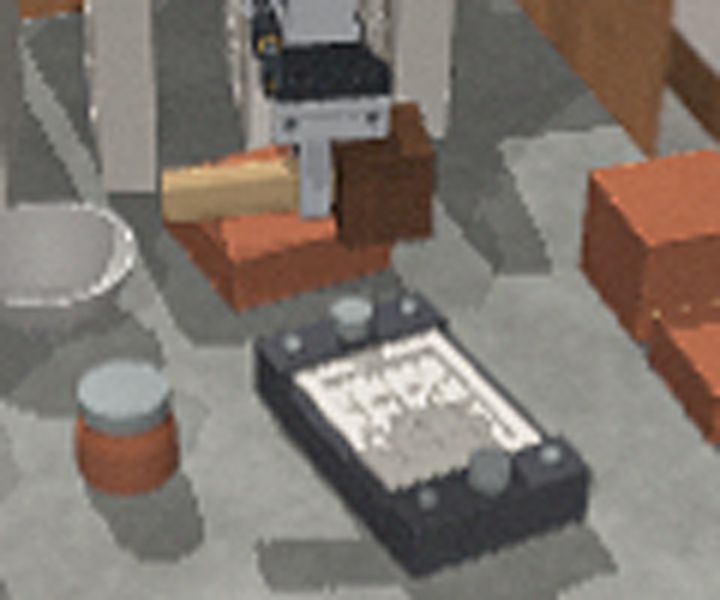

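Both pins are down: pin a at (352,312) and pin b at (490,468). Next I'll carry the mallet to the board.

Emit:
move_arm(
  targets=[
    [-1,[-0.12,0.03,0],[0,0,0]],
    [-1,[-0.28,0.07,0],[0,0,0]],
    [-1,[-0.44,0.11,0],[0,0,0]],
    [-1,[-0.6,0.16,0],[0,0,0]],
    [-1,[-0.76,0.21,0],[0,0,0]],
  ],
)

```text
time_s: 10.28
tool_pos: [0.6179, 0.0753, 0.1744]
ee_rot: [[0.176, 0.984, 0.005], [0.984, -0.176, 0.004], [0.004, 0.004, -1.0]]
wrist_force: [1.3, -0.1, -3.9]
opening: 0.0238
```

Emit:
move_arm(
  targets=[
    [-1,[-0.16,0.04,0],[0,0,0]],
    [-1,[-0.32,0.08,0],[0,0,0]],
    [-1,[-0.46,0.12,0],[0,0,0]],
    [-1,[-0.6,0.16,0],[0,0,0]],
    [-1,[-0.72,0.2,0],[0,0,0]],
  ],
)

```text
time_s: 10.7
tool_pos: [0.635, -0.1135, 0.1733]
ee_rot: [[0.177, 0.984, 0.005], [0.984, -0.177, 0.003], [0.004, 0.004, -1.0]]
wrist_force: [0.9, 0.9, -4.7]
opening: 0.0238
```

```bash
python3 - <<'E'
from h import *
o=status.get_obs();print(o["tool_pos"],o["q"],o["wrist_force"],o["opening"])
plan((.6437,-.204,.13),80)
E
```

```text
[ 0.635  -0.1135  0.1733] [-0.2159  0.4512  0.3934  1.7514 -0.2078  0.9753  1.6514] [ 0.9095  0.9497 -4.684 ] 0.023833622928914198
t 10.7 dist 0.10069710533217659 ang 0.37284865956590746 | shift [-0.351, 0.098, 0.172] turn [0.001, -0.001, -0.001]
```

Emit:
move_arm(
  targets=[
    [-1,[-0.12,0.03,0],[0,0,0]],
    [-1,[-0.24,0.065,0.03],[0,0,0]],
    [-1,[-0.351,0.098,0.1],[0,0,0]],
    [-1,[-0.351,0.098,0.2],[0.001,-0.001,0]],
    [-1,[-0.351,0.098,0.28],[0.001,-0.001,0]],
  ],
)

```text
time_s: 11.12
tool_pos: [0.6431, -0.2066, 0.101]
ee_rot: [[0.18, 0.984, 0.0], [0.984, -0.18, -0.001], [-0.001, 0.0, -1.0]]
wrist_force: [-1.6, 1.8, -5.5]
opening: 0.0238
```

Emit:
move_arm(
  targets=[
    [-1,[0,0,0],[0,0,0]],
    [-1,[0,0,0],[0,0,0]],
    [-1,[0,0,0],[0,0,0]],
    [-1,[0,0,0],[0,0,0]],
    [-1,[0,0,0],[0,0,0]],
  ],
)

```text
time_s: 11.53
tool_pos: [0.6439, -0.2064, 0.1024]
ee_rot: [[0.18, 0.984, 0.002], [0.984, -0.18, -0.001], [-0.0, 0.002, -1.0]]
wrist_force: [-0.2, -0.1, -5.6]
opening: 0.0236
```

```bash
python3 - <<'E'
from h import *
o=status.get_obs();print(o["tool_pos"],o["q"],o["wrist_force"],o["opening"])
plan((.6437,-.204,.055),80)
n="side"
im=grab_frame(n);cv2.imwrite(f"pics/{n}11.png",im)
cv2.imwrite("pics/c11.png",cv2.resize(im[160:260,270:390],None,fx=6,fy=6,interpolation=cv2.INTER_CUBIC))
C,P=malpts(off=.046);print(C)
for k,v in P.items(): print(k,((proj("side",v)[0]-[270,160]+.5)*6-.5).round())
E
```

```text
[ 0.6439 -0.2064  0.1024] [-0.0551  0.581   0.3769  1.7243 -0.2639  0.8841  1.8239] [-0.2455 -0.0745 -5.5545] 0.02355418822257625
t 11.5333 dist 0.047428796073511706 ang 0.3757295223571358 | shift [0.009, -0.003, 0.189] turn [0.001, 0.0, -0.002]
[ 0.689  -0.2147  0.0612]
bl [424. 435.]
br [536. 424.]
fr [499. 334.]
tl [442. 349.]
tr [558. 337.]
tfr [519. 248.]
butt1 [212. 366.]
butt2 [208. 403.]
```

View pics/c11.png

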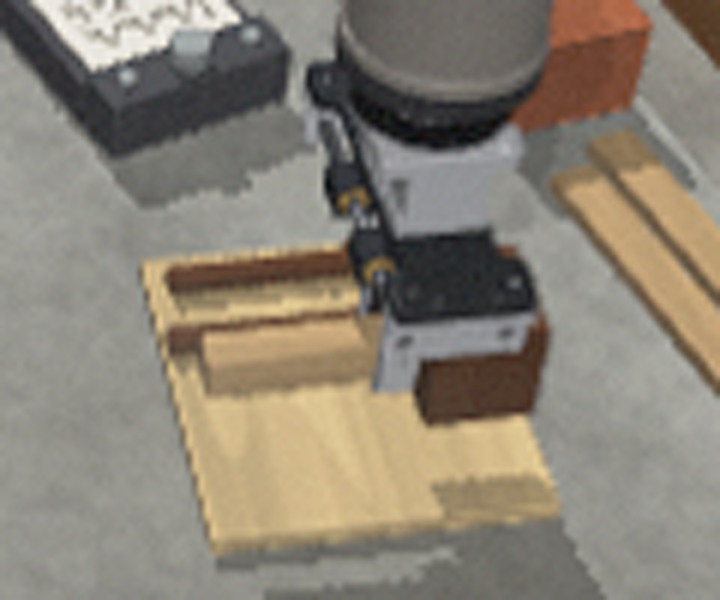

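The mallet is over the board's free half and nearly level, with its lower edge from (424,422) to (532,415) and the handle pointing to the robot's side like the tools. I'll lower it gently.

Emit:
move_arm(
  targets=[
    [-1,[0.008,0,0.04],[0,0,0]],
    [-1,[0.009,0,0.08],[0,0,0]],
    [-1,[0.009,0,0.12],[0,0,0]],
    [-1,[0.009,0,0.15],[0,0,0]],
    [-1,[0.009,0,0.17],[0,0,0]],
  ],
)

```text
time_s: 12.0
tool_pos: [0.6435, -0.204, 0.0579]
ee_rot: [[0.18, 0.984, 0.0], [0.984, -0.18, -0.001], [-0.001, 0.0, -1.0]]
wrist_force: [-0.7, 0.0, -5.1]
opening: 0.0239
```

Emit:
move_arm(
  targets=[
    [-1,[0,0,0.008],[0,0,0]],
    [-1,[0,0,0.014],[0,0,0]],
    [-1,[0,0,0.02],[0,0,0]],
    [-1,[0,0,0.02],[0,0,0]],
    [-1,[0,0,0.02],[0,0,0]],
  ],
)

```text
time_s: 12.42
tool_pos: [0.6437, -0.2041, 0.0531]
ee_rot: [[0.18, 0.984, 0.001], [0.984, -0.18, -0.001], [-0.0, 0.001, -1.0]]
wrist_force: [-0.5, -0.7, -5.3]
opening: 0.0236
```

```bash
python3 - <<'E'
from h import *
o=status.get_obs();print(o["tool_pos"],o["wrist_force"],o["ft_torque"])
plan((.6437,-.204,.052),80)
n="side"
im=grab_frame(n);cv2.imwrite(f"pics/{n}12.png",im)
cv2.imwrite("pics/c12.png",cv2.resize(im[160:260,270:390],None,fx=6,fy=6,interpolation=cv2.INTER_CUBIC))
E
```

```text
[ 0.6437 -0.2041  0.0531] [-0.5306 -0.6943 -5.3042] [0.0196 0.2111 0.0187]
t 12.4167 dist 0.0011433566447415142 ang 0.3535872473304096 | shift [0.0, -0.0, 0.005] turn [0.0, 0.0, -0.002]
```

View pics/c12.png

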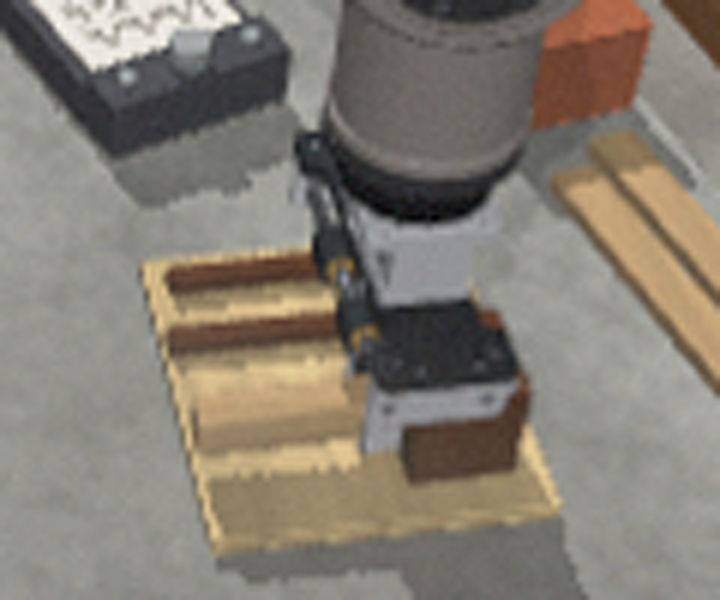

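The mallet is just above the board and hasn't touched it yet. I'll take small steps down.

Emit:
move_arm(
  targets=[
    [-1,[0,0,0.004],[0,0,0]],
    [-1,[0,0,0.008],[0,0,0]],
    [-1,[0,0,0.012],[0,0,0]],
    [-1,[0,0,0.012],[0,0,0]],
    [-1,[0,0,0.012],[0,0,0]],
  ],
)

```text
time_s: 12.88
tool_pos: [0.6439, -0.2042, 0.0509]
ee_rot: [[0.18, 0.984, 0.001], [0.984, -0.18, -0.001], [-0.0, 0.001, -1.0]]
wrist_force: [-3.5, 0.9, 4.2]
opening: 0.0235
```

Emit:
move_arm(
  targets=[
    [-1,[0,0,0.003],[0,0,0]],
    [-1,[0,0,0.006],[0,0,0]],
    [-1,[0,0,0.006],[0,0,0]],
    [-1,[0,0,0.006],[0,0,0]],
    [-1,[0,0,0.006],[0,0,0]],
  ],
)

```text
time_s: 13.3
tool_pos: [0.644, -0.2042, 0.0508]
ee_rot: [[0.18, 0.984, 0.002], [0.984, -0.18, 0.0], [0.0, 0.002, -1.0]]
wrist_force: [-8.4, 3.5, 18.2]
opening: 0.0239
```

```bash
python3 - <<'E'
from h import *
o=status.get_obs();print(o["tool_pos"],o["wrist_force"],o["ft_torque"])
n="side"
im=grab_frame(n);cv2.imwrite(f"pics/{n}13.png",im)
cv2.imwrite("pics/c13.png",cv2.resize(im[160:260,270:390],None,fx=6,fy=6,interpolation=cv2.INTER_CUBIC))
E
```

```text
[ 0.644  -0.2042  0.0508] [-8.387   3.4751 18.2035] [ 0.792   2.1061 -0.0116]
```

View pics/c13.png

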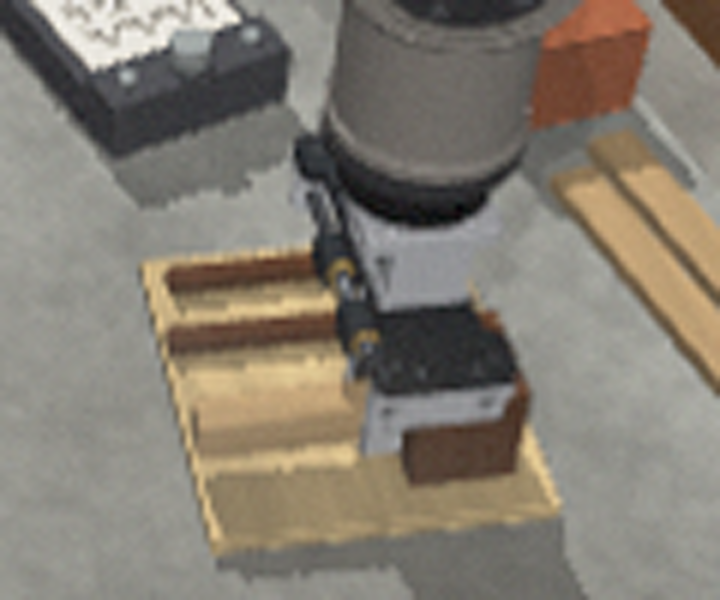

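The mallet is seated on the board (18 N reading). I'll ease off and open part-way so the fingers stay clear of the rib.

Emit:
move_arm(
  targets=[
    [-1,[0,0,-0.004],[0,0,0]],
    [-0.3,[0,0,-0.004],[0,0,0]],
    [-0.2,[0,0,-0.004],[0,0,0]],
    [0,[0,0,-0.004],[0,0,0]],
    [0.1,[0,0,-0.004],[0,0,0]],
  ],
)

```text
time_s: 13.77
tool_pos: [0.6441, -0.2042, 0.0518]
ee_rot: [[0.18, 0.984, 0.002], [0.984, -0.18, -0.0], [0.0, 0.002, -1.0]]
wrist_force: [0.6, -0.1, -0.6]
opening: 0.0472
```

Emit:
move_arm(
  targets=[
    [0.1,[0,0,0],[0,0,0]],
    [0.1,[0,0,0],[0,0,0]],
    [0.1,[0,0,0],[0,0,0]],
    [0.1,[0,0,0],[0,0,0]],
    [0.1,[0,0,0],[0,0,0]],
  ],
)

```text
time_s: 14.18
tool_pos: [0.6441, -0.2042, 0.0518]
ee_rot: [[0.18, 0.984, 0.002], [0.984, -0.18, -0.0], [0.0, 0.002, -1.0]]
wrist_force: [1.2, 0.1, 0.2]
opening: 0.0516
```

```bash
python3 - <<'E'
from h import *
o=status.get_obs();print(o["tool_pos"],o["wrist_force"],o["opening"])
n="side"
im=grab_frame(n);cv2.imwrite(f"pics/{n}14.png",im)
cv2.imwrite("pics/c14.png",cv2.resize(im[160:260,270:390],None,fx=6,fy=6,interpolation=cv2.INTER_CUBIC))
E
```

```text
[ 0.6441 -0.2042  0.0518] [1.2383 0.0658 0.1894] 0.05161374648673025
```

View pics/c14.png

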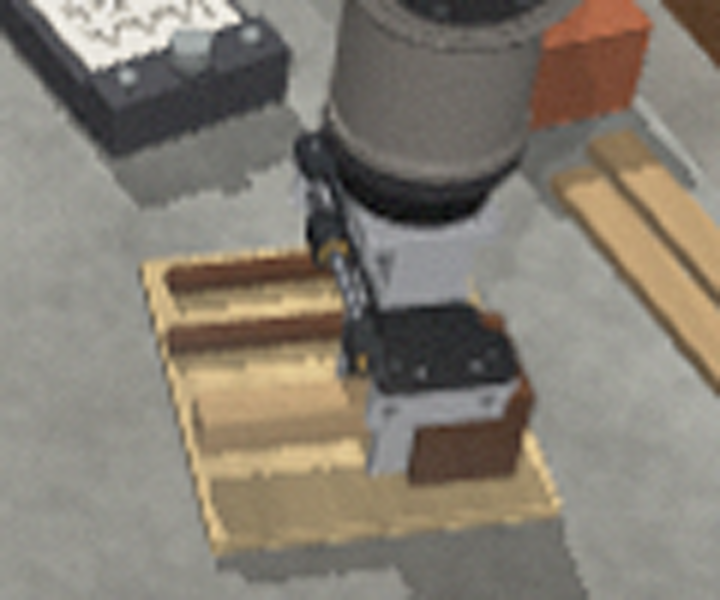

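The fingers are open and the mallet stands free. I'll rise straight up.

Emit:
move_arm(
  targets=[
    [0.1,[0,0,-0.04],[0,0,0]],
    [0.1,[0,0,-0.12],[0,0,0]],
    [0.1,[0,0,-0.24],[0,0,0]],
    [0.1,[0,0,-0.38],[0,0,0]],
    [0.1,[0,0,-0.52],[0,0,0]],
  ],
)

```text
time_s: 14.65
tool_pos: [0.6434, -0.2043, 0.1837]
ee_rot: [[0.18, 0.984, 0.001], [0.984, -0.18, -0.0], [0.0, 0.001, -1.0]]
wrist_force: [1.6, -0.9, 0.3]
opening: 0.0517
```

Emit:
move_arm(
  targets=[
    [0.1,[0.1,-0.1,-0.1],[0,0,0]],
    [0.1,[0.25,-0.1,-0.2],[0,0,0]],
    [0.1,[0.4,-0.1,-0.3],[0,0,0]],
    [0.1,[0.55,-0.1,-0.3],[0,0,0]],
    [0.1,[0.7,-0.1,-0.3],[0,0,0]],
  ],
)

```text
time_s: 15.07
tool_pos: [0.6509, -0.0265, 0.2622]
ee_rot: [[0.181, 0.983, 0.006], [0.983, -0.182, 0.0], [0.001, 0.005, -1.0]]
wrist_force: [0.4, 0.3, 0.1]
opening: 0.0518
```

Emit:
move_arm(
  targets=[
    [0.1,[0.15,0,0],[0,0,0]],
    [0.1,[0.3,0,0],[0,0,0]],
    [0.1,[0.45,0,0],[0,0,0]],
    [0.1,[0.6,0,0],[0,0,0]],
    [0.1,[0.6,0,0],[0,0,0]],
  ],
)

```text
time_s: 15.48
tool_pos: [0.6781, 0.1304, 0.2625]
ee_rot: [[0.173, 0.985, 0.005], [0.985, -0.173, 0.004], [0.004, 0.005, -1.0]]
wrist_force: [0.1, 1.0, -0.0]
opening: 0.0516
```

```bash
python3 - <<'E'
from h import *
o=status.get_obs();print(o["tool_pos"],o["wrist_force"],o["opening"])
for n in("top","side"):
    im=grab_frame(n);cv2.imwrite(f"pics/{n}15.png",im)
s=cv2.imread("pics/side15.png");t=cv2.imread("pics/top15.png")
a=cv2.resize(s[110:260,230:390],(430,403),interpolation=cv2.INTER_CUBIC)
b=cv2.resize(t[95:170,260:340],None,fx=4.5,fy=4.5,interpolation=cv2.INTER_CUBIC)
c=np.zeros((403,800,3),np.uint8);c[:,:430]=a;c[:b.shape[0],430:430+b.shape[1]]=b;cv2.imwrite("pics/c15.png",c)
E
```

```text
[0.6781 0.1304 0.2625] [ 0.1205  0.9658 -0.0333] 0.05157415892679028
```

View pics/c15.png

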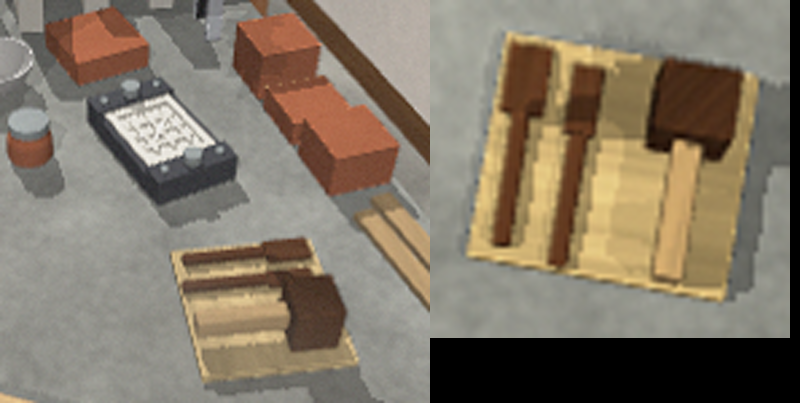

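View pics/top15.png

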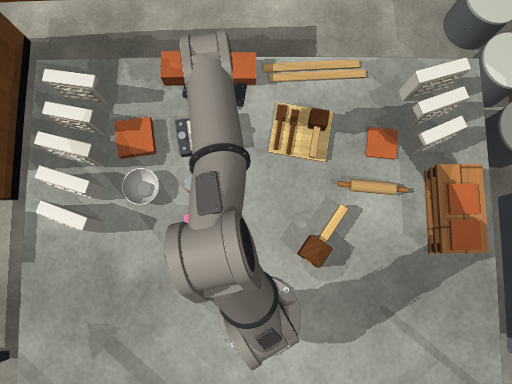

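```bash
python3 - <<'E'
from h import *
T=(260,95)
t=lambda uv,z:back("top",z2(np.array(uv)-[430,0],T),z)
b=t([(503,33),(757,75),(722,300),(465,255)],.012);c=b.mean(0)[:2]
y=-10.1*np.pi/180;R=np.array([[np.cos(y),np.sin(y)],[-np.sin(y),np.cos(y)]])
h=t([(664,57),(742,72),(729,143),(655,130)],.078)
print(c,"head",R@(h.mean(0)[:2]-c))
q=t([(672,278),(688,150)],.059)[:,:2];print("butt",[R@(p-c) for p in q]); d=q[1]-q[0];print("yaw",np.degrees(np.arctan2(d[1],d[0])))
s=cv2.imread("pics/side15.png")
cv2.imwrite("pics/c16.png",cv2.resize(s[185:260,290:380],None,fx=8,fy=8,interpolation=cv2.INTER_CUBIC))
E
```

```text
[ 0.6537 -0.1498] head [ 0.0435 -0.0542]
butt [array([-0.0952, -0.0575]), array([ 0.0085, -0.0545])]
yaw -8.459231225667569
```

View pics/c16.png

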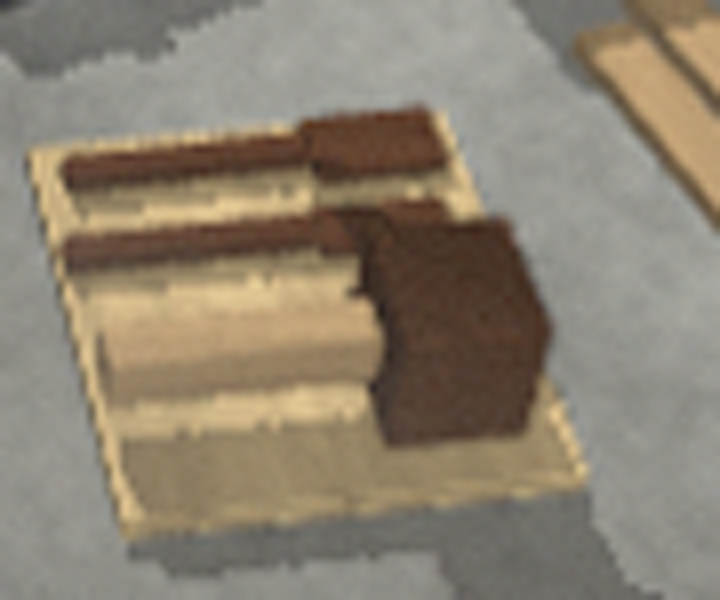

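The mallet stands flat on the free half of the board and parallel to the tools. Its head is at about (43, −54) mm in the board frame, its handle end at x ≈ −95 mm. Both pins are low and the arm is clear, so I'll hand in.

```bash
python3 -c "
from h import *
print(finish_job())"
```

```text
the job is handed in; nothing more can be done
None
```

I pressed both locking pins down with the small brown mallet, then stood it on the free half of the tool board and handed the job in at about 15.6 s. The hand-in gave no verdict.

**Pins:** I pressed pin b first, then pin a. Each time the tool stopped at the same height (0.099 m) while the wrist force rose to 24 N and 27 N, as expected at the collars. In the last pictures both heads look fully down, at about 61 mm.

**Mallet:** In the final picture its head is at about x = +43 mm, y = −54 mm on the board and its handle end at x ≈ −95 mm. It is within about 2° of parallel to the board and its handle points the same way as the tools' handles. It stands flat by eye in the side view; I did not measure its tilt.

**Disagreements:** The mallet sagged about 8–10° in the grip while being carried to pin b. It levelled again as it was pressed on the pins and the board. While it was held, the side view put it about 1.5 pixels off from my model. That is close to the calibration error and to my uncertainty about where along the handle I gripped it.

I saw nothing else displaced, and no contact with the plaster showed in the pictures. The arm was well clear of everything when I handed in.

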